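# Tidy the bath ledge into its trays

## Robot

A 7-joint arm with a two-finger parallel gripper is mounted at the origin on the work surface. World frame = base frame: x ahead of the robot, y to its left, z up, the work surface at z = 0. Lengths are in m, angles in rad, forces in N, time in s.
With the tool pointing down it reaches from about 0.425 to 0.95 m from the base axis. Payload 4.7 kg.
Tool frame: the origin (TCP) lies on the centre line of the jaws, within the pads' length; the fingertips stand robot.nose_length ahead of it and the grasp point (between the pads) lies 8 mm behind it (robot.nose_length is the distance from the TCP to the fingertips, in m); z points along the fingers, x is the direction in which the jaws open and shut, and the axes are right-handed (so a half turn about z gives the same grasp; the last joint's range is limited). The gripper opens to 85 mm and grips with 20 to 120 N. Pads are 22 mm wide; open, the fingers measure 114 mm over their backs; the gripper's body (76 mm by 85 mm) begins 54 mm behind the grasp point. The pads swing forward as they close: fully open they stand 13 mm farther back than shut.
Start: joints at [1.094, 0.469, -0.049, 1.532, 0.024, 1.141, -0.082], TCP at [0.292, -0.608, 0.242] pointing down, gripper open.
Joint ranges: [-2.59, 2.59], [-0.33, 1.99], [-1.39, 1.29], [0.1, 2.45], [-1.04, 4.18], [0.21, 1.99], [-2.66, 2.66]. Speed limits (rad/s): [2.57, 2.57, 3.14, 3.14, 3.14, 3.14, 3.14].

## Interface

Orientations are given as [roll, pitch, yaw] about the fixed x, y, z axes, in that order (R = Rz(yaw) Ry(pitch) Rx(roll)).
In Python, from plant import robot gives the robot as it stands. Calls block until the motion is done:
- robot.goto(position, orientation): joint-space move of the TCP to a pose.
- robot.move_straight(position, vel=0.15, attitude=None, contact_N=None): straight line of the TCP; attitude=None keeps the orientation; vel is the mean speed in m/s. With contact_N (N) it stops when the force on the tool has changed by that much, and returns True; else False.
- robot.move_joints(angles): joint-space move.
- robot.grip(opening, strength=None): opening from 0.0 (shut) to 1.0 (fully open); strength is the grip in N (None keeps the last); returns when the fingers have stopped.
- robot.sleep(seconds).
- robot.inverse_kinematics(position, orientation): joint angles nearest the present ones, or None.
- robot.sense(): the state.
- robot.grab_frame(name): name is "scene" or "top" or "wrist"; returns a dict with "image" (480x640x3 uint8, red, green, blue), "range_z" (480x640 float32, m along the optical axis (not along the pixel's ray), 0 where there is no reading), "fx", "fy", "cx", "cy" (pixels), "R" (3x3) and "t" (3): a world point X has camera coordinates R X + t. Camera axes: x right, y down, z forward; pixel columns grow to the right and rows downward; lengths in m; the calibration is good to about 2 mm. A picture is of the moment at which its call begins.
A pose or a line that the arm cannot do raises robot.IKError and nothing moves.
- robot.close_job(): hands the job in, once; it reports no verdict.
The state is a dict: "t": time; "joint_pos": joint angles; "joint_velocities": joint speeds; "effort": joint torques, N m; "tcp_pos": TCP position; "tcp_rot": TCP orientation; "wrist_force": force on the tool from outside, world axes, zero at the start; "torque": the same for the moment, N m; "opening": opening from 0.0 (shut) to 1.0 (fully open).
Only numpy, scipy, OpenCV 4.12 (cv2) and the standard library are available. Lean on these libraries where they do the work, as an engineer would, in place of code of your own. Each camera call takes 0.05 s, during which the arm holds its last target. There are 200 camera calls.

## Task

Sort the things strewn on the bath ledge into the wooden trays: the three bulldog clips into the tray with three bays, one clip in each bay; the clothes brush into the oblong tray; and the sink stopper into the round dish. Each must end lying flat on the floor of its tray, right way up (as it lies now) and let go. Do not shift the caddy or the lavender container.

Things in the scene. Friction and masses are not known exactly. Their poses are not given: they have to be found in the camera images.
- clip1: One of three identical dark steel bulldog clips, lying on its lower jaw: a wedge 48 mm wide (its y), 46 mm long (its x: lip at -x, tall spine and short flared wings at +x), 29 mm high at the back and about 7 mm at the lip, about 40 g. Origin: centre of the underside, z up. Easily gripped across its 48 mm width (along y) at about x = +4 mm, where it is some 18 mm high; rigid, does not open.
- clip2: One of three identical dark steel bulldog clips, lying on its lower jaw: a wedge 48 mm wide (its y), 46 mm long (its x: lip at -x, tall spine and short flared wings at +x), 29 mm high at the back and about 7 mm at the lip, about 40 g. Origin: centre of the underside, z up. Easily gripped across its 48 mm width (along y) at about x = +4 mm, where it is some 18 mm high; rigid, does not open.
- clip3: One of three identical dark steel bulldog clips, lying on its lower jaw: a wedge 48 mm wide (its y), 46 mm long (its x: lip at -x, tall spine and short flared wings at +x), 29 mm high at the back and about 7 mm at the lip, about 40 g. Origin: centre of the underside, z up. Easily gripped across its 48 mm width (along y) at about x = +4 mm, where it is some 18 mm high; rigid, does not open.
- stopper: Red silicone sink stopper, rigid: a 60 mm disc 9 mm thick, a low 38 mm boss up to z = 15 mm, and an upright round grip post of 20 mm diameter from there up to z = 40 mm; about 60 g. Origin: centre of the underside, z up along the post.
- brush: Small wooden clothes brush lying on its bristles: 130 mm long (its x), 44 mm wide (its y), 37 mm high; the wooden back fills z = 19 to 37 mm, below it stiff bristles 118 x 34 mm (rigid); about 130 g. Origin: centre of the underside, z up.
- clip_tray: Fixed brown wooden tray with three equal bays side by side: outside 108 mm (its x) by 214 mm (its y) and 16 mm high, walls and dividers 4 mm, floor top at z = 4 mm. Each bay is 100 mm along x and about 66 mm along y; bay centres at x = 0, y = -70, 0 and +70 mm. Pale floor. Origin: centre of the underside. A clip laid with its width along the tray's x leaves about 26 mm for each finger.
- brush_tray: Fixed brown wooden oblong tray without dividers: outside 92 mm (its x) by 160 mm (its y), 16 mm high, walls 4 mm, floor top at z = 4 mm; inside 84 x 152 mm. Origin: centre of the underside. The brush fits only lengthwise along the tray's y.
- dish: Fixed round brown wooden dish: outside diameter 100 mm, inside 92 mm, 16 mm high, floor top at z = 4 mm. Origin: centre of the underside.
- caddy: Bystander: loose white plastic caddy, 190 x 110 x 75 mm, holding a night light with a toggle switch (up to 132 mm high) and toiletries. Origin: centre of the underside, long side along its x. Leave alone.
- container: Bystander: loose closed lavender plastic container, 138 x 108 x 74 mm. Origin: centre of the underside, long side along its x. Leave alone.
Things that resemble listed ones, but are neither listed nor needed, are in the scene too. There is more than one size of the brush; the one meant has the size given above.

How it is judged:
By the outcome, as a careful person would: the job done as asked, in the order asked, and still so for the second after the job is handed in, with the robot touching nothing.
It also fails if it takes over 120 s, if anything falls off the work surface, if the arm or the gripper's body presses on something with over 40 N, if the wrist force passes 120 N, or if a joint passes its speed limit or range.

## Working session

There is one attempt and no reset: what is moved stays moved. The work goes in short steps, each a Python script; the robot and the scene stay as the last script left them, time stands still between calls to the robot, and variables do not carry over. Pictures are saved under pics/ and viewed, about 12 in all and at most 16, crops included, and the job is handed in when it is done.

```bash
ls; mkdir -p pics; python3 - <<'E'
from plant import robot
import cv2,numpy as np,pickle
d={}
for n in("top","scene"):
    f=robot.grab_frame(n); d[n]=f
    cv2.imwrite(f"pics/{n}0.png",f["image"][:,:,::-1])
    print(n,f["fx"],f["cx"],f["cy"],f["R"].round(3).tolist(),f["t"])
pickle.dump(d,open("f0.pkl","wb"))
s=robot.sense();print(s["t"],s["tcp_pos"],s["tcp_rot"],s["wrist_force"],robot.nose_length)
E
```

```text
pics
top 555.3870465040767 328.1297910017687 243.23949467719902 [[-0.022, -1.0, 0.003], [-0.991, 0.022, -0.129], [0.129, -0.005, -0.992]] [0.00641424 0.43854094 1.20082401]
scene 436.481695869695 322.17655845444 245.0354976797029 [[-0.419, 0.908, 0.022], [0.487, 0.245, -0.839], [-0.767, -0.34, -0.544]] [ 0.17484247 -0.18874436  1.61873494]
0.1 [ 0.29204483 -0.60800581  0.24136558] [ 3.14153568e+00  1.73469492e-03 -1.12300140e+00] [-0.42079214 -0.97084355 -0.91776267] 0.011
```

View pics/top0.png

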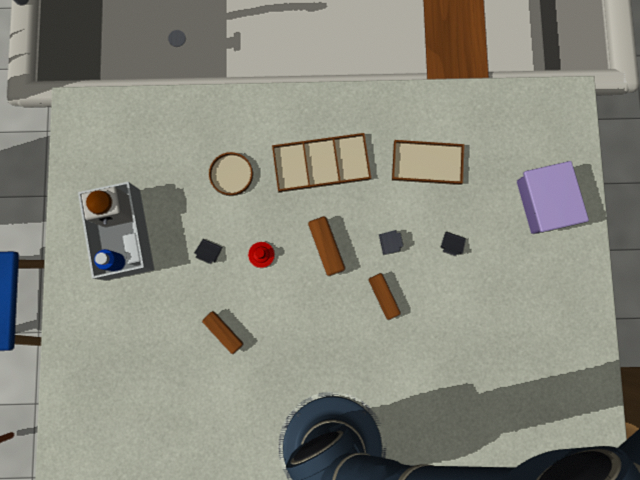

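View pics/scene0.png

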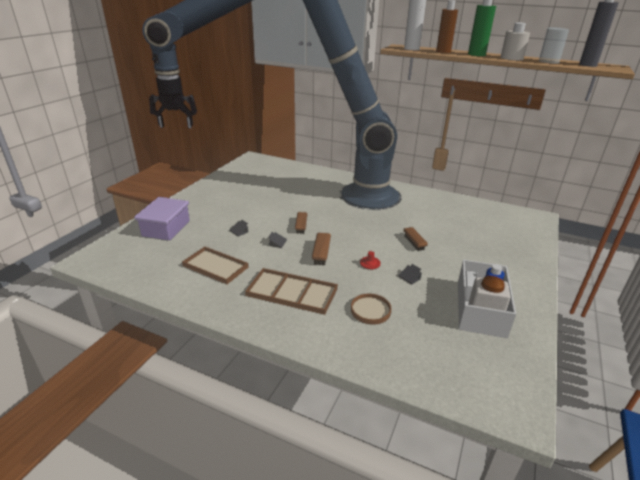

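The top view (up = +x, left = +y) shows:
- Trays: dish (232,174), bay tray (322,162), oblong tray (428,162).
- Dark clips: (208,250), (391,242), (453,243).
- Stopper: (261,254).
- Brushes: (327,246), (384,296), (222,332).

I'll zoom in and measure next.

```bash
cat > h.py <<'E'
import numpy as np,cv2
def px2w(f,u,v,z):
    "pixel -> world point on plane Z=z"
    R,t=np.array(f["R"]),np.array(f["t"]); c=-R.T@t
    d=R.T@np.array([(u-f["cx"])/f["fx"],(v-f["cy"])/f["fy"],1.]); return c+d*(z-c[2])/d[2]
def cloud(f):
    v,u=np.mgrid[:480,:640]; z=f["range_z"]
    P=np.stack([(u-f["cx"])/f["fx"]*z,(v-f["cy"])/f["fy"]*z,z],-1)
    return (P-np.array(f["t"]))@np.array(f["R"])
def crop(f,u0,v0,u1,v1,s,name):
    im=cv2.resize(f["image"][v0:v1,u0:u1,::-1],None,fx=s,fy=s,interpolation=cv2.INTER_CUBIC); cv2.imwrite(name,im)
E
python3 - <<'E'
import pickle,cv2,numpy as np
from h import *
f=pickle.load(open("f0.pkl","rb"))["top"]
a=f["image"]
i1=cv2.resize(a[215:280,185:285,::-1],None,fx=8,fy=8,interpolation=2)[:300*2]
i1=cv2.resize(a[215:285,185:285,::-1],None,fx=4,fy=4,interpolation=2)
i2=cv2.resize(a[215:285,370:470,::-1],None,fx=4,fy=4,interpolation=2)
cv2.imwrite("pics/c1.png",np.vstack([np.hstack([i1,i2])]))
C=cloud(f); H=C[...,2]
m=((H>.006)&(H<.06)&(C[...,0]>.25)&(C[...,0]<.95)).astype(np.uint8)
n,l,st,ce=cv2.connectedComponentsWithStats(m)
for k in range(1,n):
    if st[k,4]<60: continue
    q=l==k; p=C[q]; p=p[:, :2].astype(np.float32)
    (c,s,an)=cv2.minAreaRect(p)
    print(st[k],ce[k].round(0),"h95",np.percentile(H[q],95).round(3),"med",np.median(H[q]).round(3),"c",np.round(c,3),"size",np.round(s,3),"ang",round(an,1),"rgb",a[q].mean(0).round())
q=(abs(C[...,0]-.45)<.1)&(abs(C[...,1])<.3)
print("table z median",np.median(H[q]),H[q].std())
E
```

```text
[ 272  133  100   59 1142] [320. 162.] h95 0.019 med 0.013 c [0.63  0.008] size [0.114 0.214] ang 6.5 rgb [105.  81.  56.]
[391 140  74  45 697] [429. 161.] h95 0.019 med 0.014 c [ 0.624 -0.236] size [0.163 0.095] ang 84.5 rgb [97. 71. 46.]
[209 152  44  44 399] [230. 174.] h95 0.019 med 0.013 c [0.605 0.215] size [0.099 0.098] ang 27.6 rgb [95. 71. 48.]
[517 176  24  58 484] [528. 206.] h95 0.053 med 0.031 c [ 0.513 -0.45 ] size [0.128 0.018] ang 18.2 rgb [ 95.  81. 120.]
[ 97 184  57  97 787] [138. 239.] h95 0.057 med 0.034 c [0.458 0.415] size [0.096 0.22 ] ang 71.7 rgb [57. 59. 58.]
[ 87 186  47  75 664] [109. 225.] h95 0.058 med 0.037 c [0.497 0.477] size [0.068 0.169] ang 52.5 rgb [64. 65. 64.]
[ 308  216   38   60 1157] [327. 246.] h95 0.04 med 0.037 c [0.433 0.   ] size [0.13  0.044] ang 18.9 rgb [108.  63.  28.]
[379 229  25  26 404] [392. 242.] h95 0.028 med 0.018 c [ 0.442 -0.144] size [0.052 0.046] ang 11.9 rgb [63. 65. 70.]
[115 230  26  36 443] [131. 249.] h95 0.058 med 0.054 c [0.437 0.435] size [0.082 0.06 ] ang 24.1 rgb [160. 164. 162.]
[441 232  25  23 371] [453. 244.] h95 0.028 med 0.016 c [ 0.432 -0.284] size [0.049 0.046] ang 68.8 rgb [39. 39. 42.]
[194 240  27  24 394] [207. 252.] h95 0.027 med 0.017 c [0.427 0.268] size [0.05  0.046] ang 67.9 rgb [39. 40. 43.]
[248 242  27  26 517] [261. 255.] h95 0.041 med 0.011 c [0.419 0.148] size [0.059 0.057] ang 89.2 rgb [144.  12.   8.]
[ 94 250  33  26 244] [113. 265.] h95 0.057 med 0.036 c [0.401 0.473] size [0.047 0.061] ang 64.9 rgb [33. 42. 59.]
[369 273  32  47 728] [384. 296.] h95 0.032 med 0.028 c [ 0.32  -0.126] size [0.101 0.039] ang 23.3 rgb [105.  62.  29.]
[202 311  30  22 364] [215. 323.] h95 0.033 med 0.028 c [0.265 0.245] size [0.067 0.034] ang 44.6 rgb [100.  59.  27.]
table z median 0.0003498926158785987 0.009517340638977181
```

View pics/c1.png

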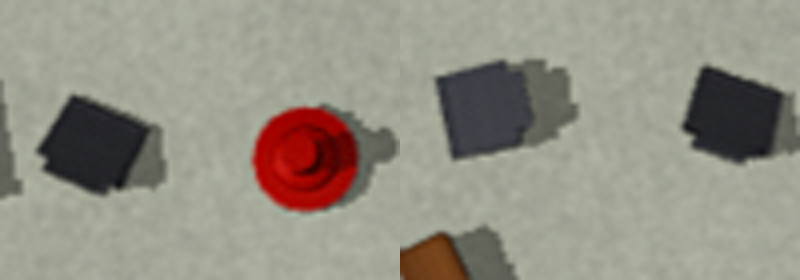

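```bash
python3 - <<'E'
import pickle,cv2,numpy as np
from h import *
f=pickle.load(open("f0.pkl","rb"))["top"]
C=cloud(f);H=C[...,2]
for n,(x,y) in dict(c1=(.427,.268),c2=(.442,-.144),c3=(.432,-.284)).items():
    p=C[(np.hypot(C[...,0]-x,C[...,1]-y)<.04)&(H>.0045)]
    c,s,an=cv2.minAreaRect(p[:,:2].astype(np.float32))
    q=p[(p[:,2]<.028)]
    g=np.linalg.lstsq(np.c_[q[:,:2]-[x,y],np.ones(len(q))],q[:,2],rcond=None)[0]
    print(n,np.round(c,4),np.round(s,4),round(an,1),"grad dir",np.degrees(np.arctan2(g[1],g[0])).round(1),np.hypot(g[0],g[1]).round(2),"topmean",p[p[:,2]>.023][:,:2].mean(0).round(3),H.max)if 0 else print(n,np.round(c,4),np.round(s,4),round(an,1),"grad",np.degrees(np.arctan2(g[1],g[0])).round(1),np.hypot(*g[:2]).round(2),"top",p[p[:,2]>.023][:,:2].mean(0).round(3))
p=C[(np.hypot(C[...,0]-.419,C[...,1]-.148)<.03)&(H>.033)]
print("post",p.mean(0).round(4),len(p))
# tray floors / rims
for n,(x,y,r) in dict(clip=(.63,.008,.13),brush=(.624,-.236,.1),dish=(.605,.215,.06)).items():
    p=C[(np.hypot(C[...,0]-x,C[...,1]-y)<r)&(H>.0125)&(H<.022)]
    if n=="clip": p=p[(p[:,1]<.13)&(p[:,1]>-.13)]
    if n=="brush": p=p[p[:,1]<-.13]
    c,s,an=cv2.minAreaRect(p[:,:2].astype(np.float32));print(n,np.round(c,4),np.round(s,4),round(an,1))
p=C[(H>.065)&(H<.09)&(C[...,1]>.3)&(C[...,0]<.7)];print("caddy min y",p[:,1].min())
E
```

```text
c1 [0.4255 0.2729] [0.07   0.0617] 57.3 grad 153.3 0.38 top [0.412 0.273]
c2 [ 0.4396 -0.1421] [0.0704 0.0656] 61.8 grad -80.9 0.38 top [ 0.443 -0.16 ]
c3 [ 0.4293 -0.2826] [0.0724 0.0637] 88.8 grad 162.7 0.34 top [ 0.419 -0.278]
post [0.4187 0.1464 0.0402] 66
clip [0.6283 0.008 ] [0.11   0.2142] 6.6
brush [ 0.6237 -0.2362] [0.1613 0.094 ] 85.0
dish [0.6059 0.2145] [0.0989 0.0982] 43.8
caddy min y 0.3881489641786827
```

```bash
cat >> h.py <<'E'
from plant import robot
def yawfix(p,yaw):
    "of the two equivalent grasp yaws take the one nearest in joint space, last joint clear of its range"
    q0=robot.sense()["joint_pos"]; best=None
    for y in (yaw,yaw+np.pi):
        y=(y+np.pi)%(2*np.pi)-np.pi
        q=robot.inverse_kinematics(list(p),[np.pi,0,y])
        if q is not None:
            c=abs(np.array(q)-q0).max()+(10 if abs(q[6])>2.5 else 0)
            if best is None or c<best[0]: best=(c,y)
    return best[1]
def hover(x,y,z,yaw):
    yw=yawfix((x,y,z),yaw); robot.goto([x,y,z],[np.pi,0,yw]); return yw
def st(tag=""):
    s=robot.sense(); print(tag,"t",round(s["t"],1),"tcp",np.round(s["tcp_pos"],4),"yaw",round(s["tcp_rot"][2],3),"F",np.round(s["wrist_force"],1),"op",round(s["opening"],3),"q7",round(s["joint_pos"][6],2))
E
python3 - <<'E'
from h import *
import pickle
ck=np.radians(157.9); cx=.427+.004*np.cos(ck); cy=.268+.004*np.sin(ck)
hover(cx,cy,.13,ck+np.pi/2); robot.grip(.68,40); st()
f=robot.grab_frame("wrist"); pickle.dump(f,open("w1.pkl","wb")); cv2.imwrite("pics/w1.png",f["image"][:,:,::-1])
C=cloud(f);H=C[...,2]
q=(np.hypot(C[...,0]-.427,C[...,1]-.268)<.045)&(H>.005)&(H<.035)&(f["range_z"]>0)
p=C[q]; print(len(p),cv2.minAreaRect(p[:,:2].astype(np.float32)),np.percentile(p[:,2],98))
E
```

```text
t 3.6 tcp [0.4233 0.2694 0.13  ] yaw 1.185 F [ 0.3 -0.4  0.2] op 0.683 q7 -0.07
4821 ((0.42953023314476013, 0.2706897556781769), (0.04816151782870293, 0.04683136194944382), 65.36343383789062) 0.028846827935384973
```

View pics/w1.png

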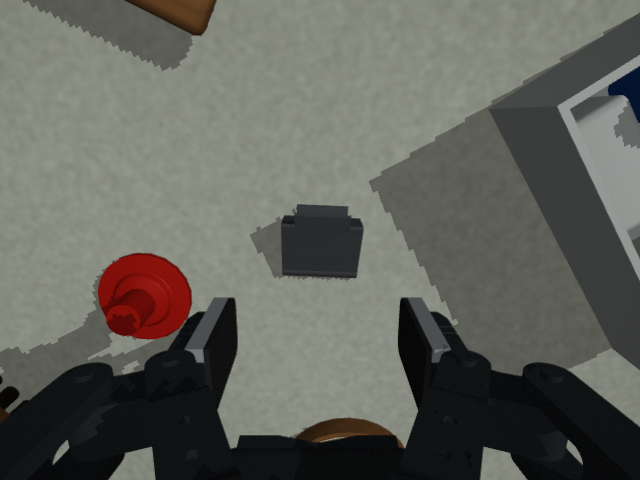

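The wrist view shows clip 1 centred at (321,242) between the fingers, with its wings at the top, away from the hand. It measures 48 x 47 x 29 mm, which matches. Descending.

```bash
python3 - <<'E'
from h import *
ck=np.radians(157); x=.4285+.004*np.cos(ck); y=.2695+.004*np.sin(ck)
robot.move_straight([x,y,.04],.15)
hit=robot.move_straight([x,y,.010],.03,contact_N=4); st(f"hit {hit}")
if hit:
    z=robot.sense()["tcp_pos"][2]; robot.move_straight([x,y,z+.003],.05)
robot.grip(0.3,40); st("gripped")
robot.move_straight([x,y,.09],.12); st("up")
f=robot.grab_frame("wrist"); cv2.imwrite("pics/w2.png",f["image"][:,:,::-1])
E
```

```text
hit False t 5.6 tcp [0.4249 0.2712 0.0101] yaw 1.185 F [ 0.7 -0.3 -0.2] op 0.679 q7 -0.25
gripped t 5.8 tcp [0.425  0.2713 0.0105] yaw 1.185 F [-1.3 -1.   4.8] op 0.552 q7 -0.25
up t 6.6 tcp [0.4246 0.2705 0.0894] yaw 1.185 F [ 0.3 -0.8  0.3] op 0.551 q7 -0.12
```

View pics/w2.png

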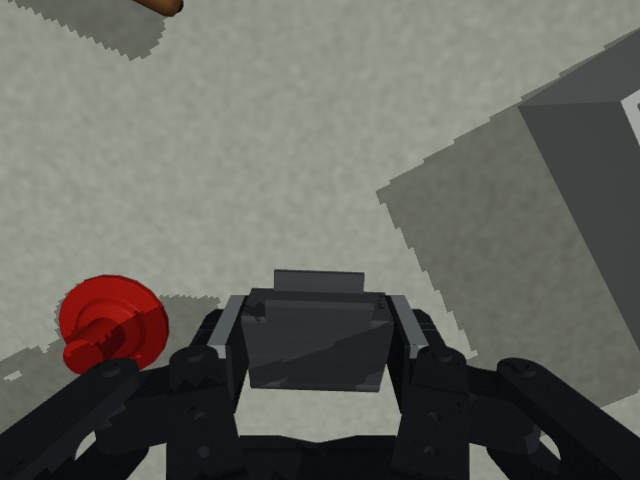

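```bash
cat >> h.py <<'E'
T=np.array([.6285,.008]); TY=np.radians(6.6)
def place(xy,yaw,z,op,up=.10,pre=.05):
    robot.goto([*xy,.11],[np.pi,0,yaw]); robot.move_straight([*xy,pre],.15)
    hit=robot.move_straight([*xy,z],.04,contact_N=4); st(f"down {hit}")
    robot.grip(op); robot.move_straight([*xy,up],.12); st("placed")
def place_clip(b,side):
    "side +1: clip x = tool yaw+90deg"
    c=T+b*np.array([-np.sin(TY),np.cos(TY)])
    y0=yawfix((*c,.11),TY); d=y0+side*np.pi/2
    place(c+.004*np.array([np.cos(d),np.sin(d)]),y0,.0145,.70)
def pick_clip(x,y,cyaw):
    cs=np.radians(cyaw); x+=.004*np.cos(cs); y+=.004*np.sin(cs)
    yw=hover(x,y,.12,cs+np.pi/2); robot.grip(.70,40)
    side=np.sign(np.sin(cs-yw))
    f=robot.grab_frame("wrist"); C=cloud(f)
    q=(np.hypot(C[...,0]-x,C[...,1]-y)<.045)&(C[...,2]>.005)&(C[...,2]<.035)&(f["range_z"]>0)
    r=cv2.minAreaRect(C[q][:,:2].astype(np.float32)); print("wrist says",np.round(r[0],4),np.round(r[1],4),round(r[2],1))
    robot.move_straight([x,y,.04],.15)
    hit=robot.move_straight([x,y,.0115],.04,contact_N=5); st(f"hit {hit}")
    robot.grip(.3,40); robot.move_straight([x,y,.09],.12); st("up"); return side
E
python3 - <<'E'
from h import *
place_clip(.07,1)
s=pick_clip(.4415,-.143,-78.1)
f=robot.grab_frame("wrist"); g=robot.grab_frame("top")
crop(g,200,120,500,300,2,"pics/t2.png"); print("side",s)
E
```

```text
down True t 9.1 tcp [0.6195 0.0813 0.0145] yaw 0.115 F [ 0.1 -0.4  5.1] op 0.553 q7 -0.62
placed t 10.3 tcp [0.6194 0.0811 0.0993] yaw 0.115 F [-0.8  0.  -0.9] op 0.699 q7 -0.54
wrist says [ 0.4417 -0.1409] [0.0482 0.0467] 9.4
hit False t 13.2 tcp [ 0.4425 -0.1468  0.0115] yaw 0.208 F [-0.5  0.   0.7] op 0.697 q7 -0.22
up t 14.3 tcp [ 0.4417 -0.1471  0.0895] yaw 0.207 F [-0.5 -0.  -0.4] op 0.551 q7 -0.07
side -1.0
```

View pics/t2.png

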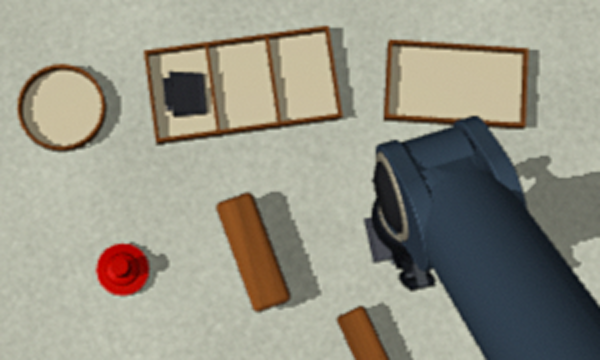

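Clip 1 sits flat in the left bay at (186,93) in the crop, and clip 2 is in the gripper. Continuing with clips 2 and 3.

```bash
python3 - <<'E'
from h import *
place_clip(0,-1)
s=pick_clip(.4315,-.2835,158.3)
if robot.sense()["opening"]>.5: place_clip(-.07,s)
f=robot.grab_frame("wrist"); cv2.imwrite("pics/w3.png",f["image"][:,:,::-1])
E
```

```text
down True t 16.7 tcp [0.6285 0.004  0.0162] yaw 0.115 F [-1.  -0.4  5.1] op 0.553 q7 -0.49
placed t 17.8 tcp [0.6284 0.0037 0.0993] yaw 0.115 F [ 0.8  0.1 -0.2] op 0.703 q7 -0.42
wrist says [ 0.4344 -0.281 ] [0.0482 0.0469] 69.6
hit False t 20.9 tcp [ 0.4279 -0.282   0.0115] yaw -1.949 F [-1.2  0.1  0.9] op 0.704 q7 -1.7
up t 22.0 tcp [ 0.4272 -0.2818  0.0894] yaw -1.95 F [ 0.3 -0.5 -0.6] op 0.548 q7 -1.64
down True t 24.5 tcp [ 0.6365 -0.0655  0.016 ] yaw 0.115 F [-0.2 -0.   4.6] op 0.55 q7 -0.4
placed t 25.7 tcp [ 0.6364 -0.0658  0.0993] yaw 0.115 F [-1.   0.8  0.3] op 0.703 q7 -0.34
```

View pics/w3.png

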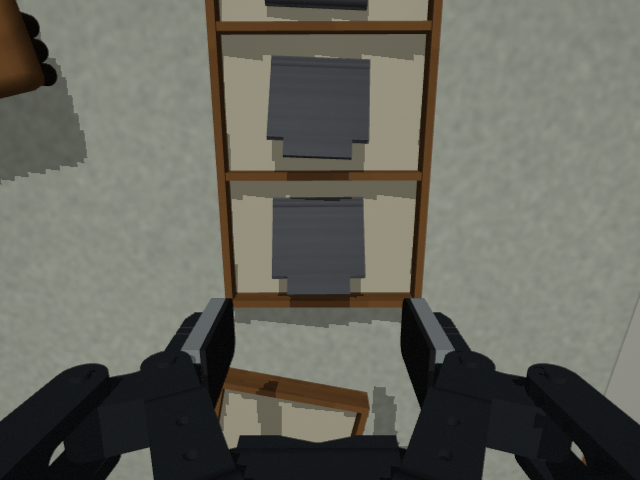

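The wrist view shows clip 2 at (318,105) and clip 3 at (318,245), one per bay, with clip 3's wing end near the end wall. I'll check flatness with the depth image, then take the brush.

```bash
python3 - <<'E'
from h import *
f=robot.grab_frame("wrist"); C=cloud(f)
def rep(f,C,tag):
    for b in(-.07,0,.07):
        c=T+b*np.array([-np.sin(TY),np.cos(TY)])
        L=(C[...,:2]-c)@np.array([[np.cos(TY),-np.sin(TY)],[np.sin(TY),np.cos(TY)]])
        q=(abs(L[...,0])<.046)&(abs(L[...,1])<.031)&(C[...,2]>.0085)&(f["range_z"]>0)
        if q.sum()<50: continue
        l=L[q];z=C[...,2][q]; print(tag,b,"x",l[:,0].min().round(3),l[:,0].max().round(3),"y",l[:,1].min().round(3),l[:,1].max().round(3),"z98",np.percentile(z,98).round(4))
        print("   profile",[np.median(z[abs(l[:,1]-k)<.003]).round(3) for k in(-.02,-.01,0,.01,.02)])
rep(f,C,"wrist")
# brush near look
r=np.radians(18.9)
yw=hover(.437,.002,.17,r+np.pi/2); robot.grip(.8,50)
f=robot.grab_frame("wrist"); C=cloud(f)
q=(np.hypot(C[...,0]-.433,C[...,1])<.08)&(C[...,2]>.025)&(C[...,2]<.05)&(f["range_z"]>0)
print(cv2.minAreaRect(C[q][:,:2].astype(np.float32)),np.median(C[q][:,2])); st()
g=robot.grab_frame("top"); rep(g,cloud(g),"top")
cv2.imwrite("pics/w4.png",f["image"][:,:,::-1])
E
```

```text
wrist -0.07 x -0.046 0.046 y -0.031 0.027 z98 0.178
   profile [np.float64(0.033), np.float64(0.099), np.float64(0.119), np.float64(0.148), np.float64(0.013)]
wrist 0 x -0.046 0.046 y -0.031 0.026 z98 0.0327
   profile [np.float64(0.032), np.float64(0.027), np.float64(0.022), np.float64(0.017), np.float64(0.012)]
wrist 0.07 x -0.046 0.046 y -0.031 -0.02 z98 0.0158
   profile [np.float64(0.011), np.float64(nan), np.float64(nan), np.float64(nan), np.float64(nan)]
((0.435393750667572, 0.0041748881340026855), (0.12769265472888947, 0.04419633001089096), 18.87464714050293) 0.037323424771134026
 t 27.2 tcp [0.4373 0.002  0.1697] yaw -1.241 F [-0.6 -0.4  0.2] op 0.797 q7 -1.54
top -0.07 x -0.044 0.041 y -0.03 0.03 z98 0.0328
   profile [np.float64(0.03), np.float64(0.026), np.float64(0.02), np.float64(0.016), np.float64(0.011)]
top 0 x -0.041 0.04 y -0.027 0.03 z98 0.033
   profile [np.float64(0.031), np.float64(0.025), np.float64(0.019), np.float64(0.014), np.float64(0.011)]
top 0.07 x -0.043 0.042 y -0.031 0.031 z98 0.0329
   profile [np.float64(0.012), np.float64(0.017), np.float64(0.022), np.float64(0.026), np.float64(0.031)]
  return _methods._mean(a, axis=axis, dtype=dtype,
  ret = ret.dtype.type(ret / rcount)
```

View pics/w4.png

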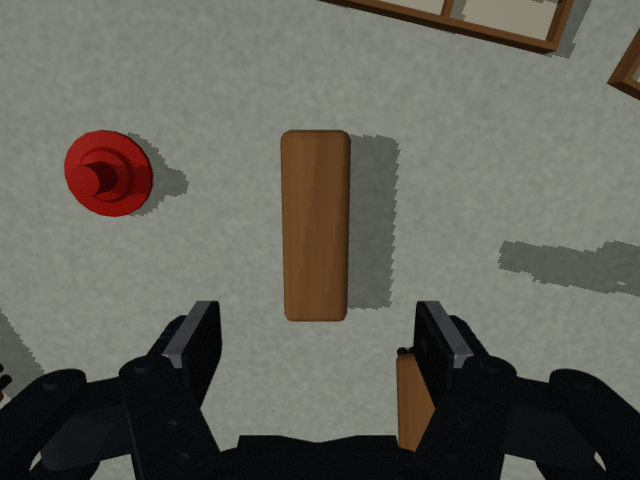

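The wrist view shows the brush at (316,226), square between the fingers. It measures 128 x 44 mm with its top at 37 mm, so it is the right one. The depth image shows all three clips flat, with spines at 33 mm as expected. Picking up the brush.

```bash
python3 - <<'E'
from h import *
x,y=.4352,.0035
robot.move_straight([x,y,.07],.15); robot.grip(.72,60)
hit=robot.move_straight([x,y,.025],.05,contact_N=5); st(f"hit {hit}")
robot.grip(.2,60); st("grip"); robot.move_straight([x,y,.10],.12); st("up")
if .45<robot.sense()["opening"]<.6:
    place([.6237,-.2362],np.radians(-5),.0285,.60,up=.16,pre=.06)
    f=robot.grab_frame("wrist"); cv2.imwrite("pics/w5.png",f["image"][:,:,::-1])
E
```

```text
hit False t 29.4 tcp [0.4354 0.0036 0.0252] yaw -1.241 F [-0.3  0.5  0.4] op 0.719 q7 -1.81
grip t 29.6 tcp [0.4356 0.0034 0.0256] yaw -1.241 F [-1.1  0.3  5.9] op 0.499 q7 -1.81
up t 30.4 tcp [0.4346 0.0032 0.0995] yaw -1.241 F [-1.4 -0.6 -2.1] op 0.503 q7 -1.67
down True t 32.9 tcp [ 0.6231 -0.2362  0.0297] yaw -0.087 F [-1.6 -0.3  4.4] op 0.5 q7 -0.31
placed t 34.4 tcp [ 0.6231 -0.2363  0.1589] yaw -0.087 F [ 0.9 -0.9 -0.2] op 0.601 q7 -0.21
```

View pics/w5.png

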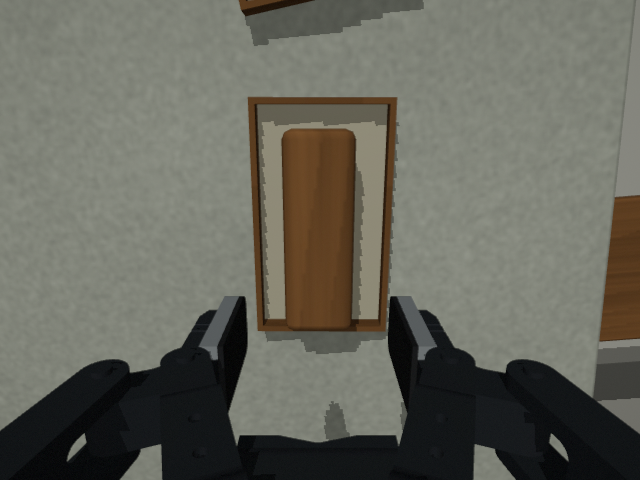

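The wrist view shows the brush in the oblong tray, (283–355, 128–330), near the bottom end wall at row 325. I'll check its tilt by depth, then take the stopper.

```bash
python3 - <<'E'
from h import *
hover(.43,.15,.16,np.radians(60)); robot.grip(.6,40)
g=robot.grab_frame("top"); C=cloud(g)
q=(np.hypot(C[...,0]-.624,C[...,1]+.236)<.09)&(C[...,2]>.03)&(C[...,2]<.06)
P=C[q]; n=np.linalg.lstsq(np.c_[P[:,:2]-[.624,-.236],np.ones(len(P))],P[:,2],rcond=None)[0]
print("brush plane",n.round(4),cv2.minAreaRect(P[:,:2].astype(np.float32)))
f=robot.grab_frame("wrist"); C=cloud(f); H=C[...,2]; d=np.hypot(C[...,0]-.4187,C[...,1]-.1464); ok=f["range_z"]>0
p=C[(d<.03)&(H>.037)&(H<.045)&ok]; print("post top",len(p),p.mean(0),np.ptp(p,0))
p=C[(d<.045)&(H>.005)&(H<.05)&ok]; print("disc",cv2.minEnclosingCircle(p[:,:2].astype(np.float32)))
st()
E
```

```text
brush plane [ 0.0293 -0.003   0.0401] ((0.6214430928230286, -0.23907341063022614), (0.13016541302204132, 0.04608264937996864), 84.80607604980469)
post top 820 [0.42004376 0.15112058 0.04042684] [0.01986304 0.01947811 0.00533537]
disc ((0.4204195439815521, 0.1507209837436676), 0.030129922553896904)
 t 36.4 tcp [0.4303 0.1497 0.16  ] yaw 1.046 F [ 0.3  0.3 -0.1] op 0.602 q7 0.07
```

```bash
python3 - <<'E'
from h import *
x,y=.4195,.1495; yw=robot.sense()["tcp_rot"][2]
robot.move_straight([x,y,.07],.15)
hit=robot.move_straight([x,y,.030],.05,contact_N=5); st(f"hit {hit}")
robot.grip(0.,40); st("grip"); robot.move_straight([x,y,.10],.12); st("up")
if robot.sense()["opening"]>.15:
    place([.606,.2145],yawfix((.606,.2145,.11),yw),.0325,.5,up=.16,pre=.06)
robot.move_straight([.55,.10,.30],.2); st("away")
g=robot.grab_frame("top"); crop(g,180,110,500,350,2.5,"pics/t3.png"); C=cloud(g)
p=C[(np.hypot(C[...,0]-.606,C[...,1]-.2145)<.04)&(C[...,2]>.03)]; print("post",len(p),p.mean(0),p[:,2].max())
f=robot.grab_frame("scene"); crop(f,170,180,440,340,2.9,"pics/s3.png")
E
```

```text
hit False t 38.0 tcp [0.4196 0.1497 0.0301] yaw 1.047 F [0.2 0.1 0.4] op 0.6 q7 -0.18
grip t 38.4 tcp [0.4197 0.1496 0.0304] yaw 1.047 F [-1.3 -0.4  6.1] op 0.214 q7 -0.18
up t 39.2 tcp [0.4191 0.149  0.0995] yaw 1.047 F [ 0.1 -0.6 -0.6] op 0.218 q7 -0.04
down True t 41.1 tcp [0.6057 0.2142 0.0345] yaw 1.046 F [-0.5  0.1  4.3] op 0.216 q7 0.0
placed t 42.6 tcp [0.6056 0.2141 0.159 ] yaw 1.046 F [-0.3 -0.4  0.3] op 0.501 q7 0.1
away t 43.7 tcp [0.5496 0.1003 0.2993] yaw 1.047 F [-0.4  0.3 -0.6] op 0.497 q7 0.36
post 75 [0.60326019 0.21080504 0.0419566 ] 0.04964380447442486
```

View pics/t3.png

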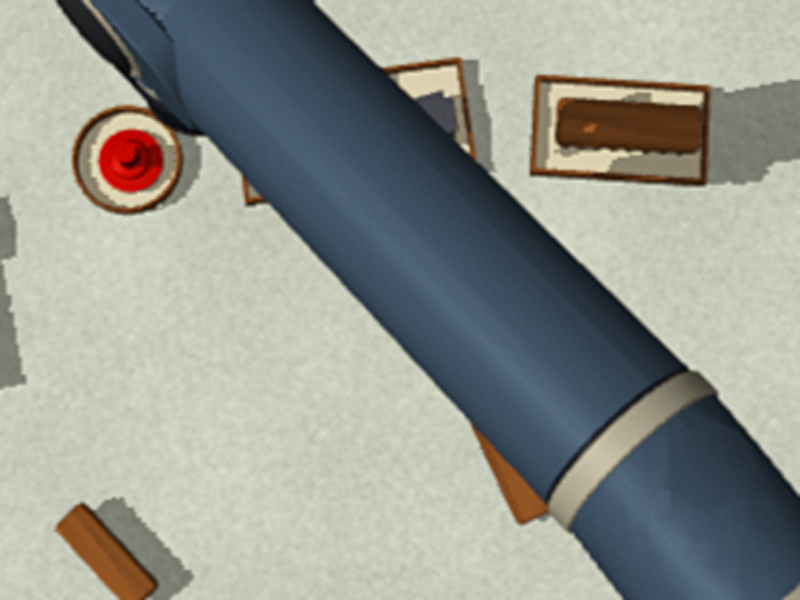

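View pics/s3.png

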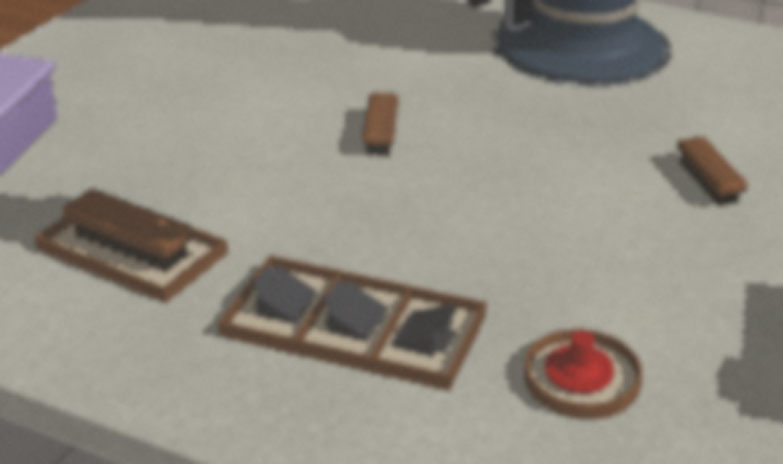

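All the pieces are in their trays in both views. In the top crop the brush looks close to the right end wall (702 against 704), so I'll measure it and the tray in one wrist frame.

```bash
python3 - <<'E'
from h import *
robot.goto([.56,-.236,.24],[np.pi,0,np.radians(85)]); st()
f=robot.grab_frame("wrist"); cv2.imwrite("pics/w6.png",f["image"][:,:,::-1]); C=cloud(f);H=C[...,2];ok=f["range_z"]>0
near=(np.hypot(C[...,0]-.624,C[...,1]+.236)<.11)&ok
a=np.radians(-5); R=np.array([[np.cos(a),-np.sin(a)],[np.sin(a),np.cos(a)]])
for n,lo,hi in(("rim",.0135,.0185),("brush",.036,.05),("brush+bristle",.021,.05)):
    L=(C[...,:2]-[.624,-.236])@R
    l=L[near&(H>lo)&(H<hi)]; print(n,len(l),np.percentile(l,.5,axis=0).round(4),np.percentile(l,99.5,axis=0).round(4))
L=L[near&(H>.036)&(H<.05)];z=H[near&(H>.036)&(H<.05)]
print("tilt",np.polyfit(L[:,0],z,1).round(4),np.polyfit(L[:,1],z,1).round(4))
E
```

```text
t 45.1 tcp [ 0.5605 -0.2341  0.2404] yaw 1.486 F [-0.5  0.8  0.7] op 0.499 q7 1.25
rim 2418 [-0.0456 -0.0764] [0.0471 0.0832]
brush 7058 [-0.0233 -0.0632] [0.0188 0.0632]
brush+bristle 7449 [-0.0236 -0.0633] [0.0188 0.0633]
tilt [0.0333 0.0411] [0.0007 0.041 ]
```

View pics/w6.png

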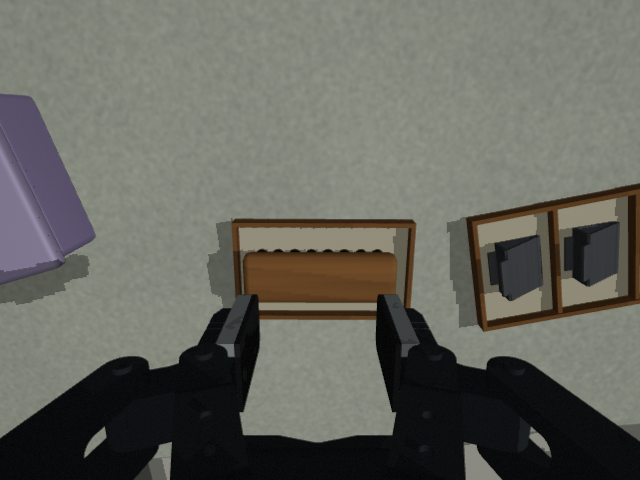

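The brush lies flat with its top at 41 mm, 3–4 mm off the tray centre, leaving about 7 mm to the nearer end wall. The hand is clear of everything, so I'm handing in.

```bash
python3 - <<'E'
from h import *
g=robot.grab_frame("top"); import pickle
a=pickle.load(open("f0.pkl","rb"))["top"]["image"].astype(int)
for n,(u0,v0,u1,v1) in dict(caddy=(78,180,148,280),container=(515,158,590,236)).items():
    print(n,"pixels changed",(abs(g["image"].astype(int)-a)[v0:v1,u0:u1].max(-1)>40).sum())
robot.sleep(.5); robot.close_job(); st()
E
```

```text
caddy pixels changed 0
container pixels changed 5221
the job is handed in; nothing more can be done
the job is handed in; nothing more can be done
```

All five things are sorted and I handed the job in at about 46 s of the 120 s. I worked in the order asked: clips, brush, stopper.

**Last checks**
- **Clips:** there is one in each bay, all flat, with spine tops at about 33 mm and lips at about 11 mm, as they should be on the 4 mm floor.
- **Brush:** it is the 130 x 44 mm one and lies lengthwise and flat in the oblong tray, with its top at 41 mm. It sits 3–4 mm off centre, with about 7 mm to the nearer end wall.
- **Stopper:** it stands upright near the middle of the dish. The depth image put its post about 5 mm off the dish centre, and averaged 42 mm over the post (maximum 50 mm) against the expected 44 mm. I did not look at it again from near.
- **Caddy:** no pixels had changed in the top view.

**Checks that failed or disagreed**
- **Container:** the final pixel comparison proved nothing. Almost the whole patch (5221 pixels) had changed, most likely because the arm was in the way. I never went near the container and felt no contact. It looked in place in the last scene and wrist pictures, but I did not measure its position.
- **Cameras:** the top and wrist cameras disagreed by 2–5 mm. I used values in between, and that was within every clearance.

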